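# Shut down the drying oven and hook out the hot tray

### The job

Turn the drying oven's heat knob fully anticlockwise to off first. Then take the hooked puller, drop its hook behind the front wall of the tray deep in the slot and draw the tray out, level, until the whole tray is out on the steel ledge. The tray is hot: never touch it with the gripper; lay the puller down on the bench and leave the neighbouring bottles and the timer where they are.

Things in the scene. Friction and masses are not known exactly. Their poses are not given: they have to be found in the camera images.
- dryer: Fixed light grey bench drying oven, 190 wide, 158 deep, 175 high. Origin: on the bench under the middle of the slot's mouth; x points level into the oven, y to the left as one faces it, z up. Above the mouth a dark control panel slopes up and back: its face is 40 degrees from level (normal 40 degrees from vertical, leaning to -x). In front of it, above the ledge, all is free
- slot_mouth (a point): Middle of the slot's mouth at the level of its floor, 30 above the bench; axes as the oven's. The slot is 116 wide (y -58 to +58) and 55 high, and runs level to a back wall 137 inside
- ledge_mid (a point): Middle of the flat steel ledge in front of the mouth, level with the slot's floor; axes as the oven's. The ledge reaches from the mouth (45 behind this point) to 47 in front of it, between side rails 9 high, 116 apart; along its front edge runs a stop lip 4 high (inner face 44 in front of this point)
- heat (a joint): Heat knob on the sloping panel, right half: 0 = off, against the end stop fully anticlockwise (seen looking down on the knob); positive = turned clockwise, up to 5.2 rad. It stays where it is left; friction 0.05 N m
- heat_grip (a point): Point on the heat knob's axis at the height to grip it, 38 above the panel's face. Grip bar: 40 long, 14 thick, 32 high (from 25 below this point to 7 above it along the axis), on a round skirt of 42 diameter. z = knob axis, out of the panel; x = along the bar (red pointer on the -x half); y = across its 14 thickness; turns with the knob
- drying_tray: Loose dark steel tray, 72 long (x) by 108 wide (y) by 16 high, 0.25 kg, walls and floor 3 thick, flat on the slot's floor, axes as the oven's. Origin: centre of its underside; front wall (towards the mouth) at x -36 to -33, 30 to 60 inside the mouth. Two weighing dishes, 45 across, 12 high, are fixed in it at x = +8, y = -26.5 and +26.5; behind the front wall 18 are free for the hook
- hook_center (a point): Centre of the wooden handle of the loose puller. Handle 80 long (x), 20 wide (y), 30 high (z); it lies flat on the bench on handle and hook tip (this point 15 above the bench), 0.12 kg. x points along the rod to the hook, z up
- hook_tip (a point): Lower end of the puller's hook: 125 ahead of the handle's centre and level with the handle's underside (14.5 below its centre). The 6 mm steel rod runs 22 above the handle's underside straight ahead from the handle's front, then bends down as the hook, also 6 thick, which reaches 19 below the rod's underside
- amber_bottle: Loose brown bottle with black cap, 58 diameter, 115 high; origin: centre of its underside. Bystander
- white_bottle: Loose small white bottle with green cap, 42 diameter, 78 high; origin: centre of its underside. Bystander
- timer: Loose white timer lying face up, 58 by 58 by 20; origin: centre of its underside. Bystander
- wash_bottle: Loose white wash bottle with orange cap and bent spout, 66 by 113 by 214 high; origin: centre of its underside. Bystander

How it is judged:
By the outcome, as a careful person would: the job done as asked, in the order asked, and still so for the second after the job is handed in, with the robot touching nothing.
It also fails if it takes over 61 s, if anything falls off the work surface, if the arm or the gripper's body presses on something with over 40 N, if the wrist force passes 120 N, or if a joint passes its speed limit or range.

### The arm

A 6-joint arm with a two-finger parallel gripper is mounted at the origin on the work surface; the furniture and walls round the work are solid. World frame = base frame: x ahead of the robot, y to its left, z up, the work surface at z = 0. Lengths are in mm, angles in rad, forces in N, time in s.
With the tool pointing down it reaches from about 325 to 775 mm from the base axis. Payload 5.5 kg.
Tool frame: the origin (TCP) lies at the very end of the fingers, on their centre line; the grasp point (between the pads) lies 19 mm behind it; x points along the fingers, z is the direction in which the jaws open and shut, and the axes are right-handed (so a half turn about x gives the same grasp; the last joint's range is limited). The gripper opens to 88 mm and grips with 3 to 60 N. Pads are 20 mm wide; open, the fingers measure 115 mm over their backs; the gripper's body (75 mm by 178 mm) begins 61 mm behind the grasp point.
Start: joints at [-1.254, 0.091, 1.231, -0, 1.82, -0.057], TCP at [219.094, -558.582, 222.631] pointing down, gripper open.
Joint ranges: [-2.87, 2.87], [-0.86, 2.18], [0.17, 2.46], [-1.51, 4.65], [0.06, 2.69], [-2.65, 2.65]. Speed limits (rad/s): [2.57, 2.57, 3.01, 3.14, 3.14, 3.14].

### API

Orientations are given as a unit quaternion [w, x, y, z].
In Python, from workcell import arm gives the robot as it stands.
- The arm moves only by the tool arm_command, never from a script. Its argument "steps" is a list of rows, each a list of 3 entries, a list of its own where there are three numbers: the shift along the tool's x, y, z normalised to -1 to 1, where 1 is 0.3 m, then the turn, a rotation vector about the tool's x, y, z normalised to -1 to 1, where 1 is 180 degrees, then the opening, from 0 (shut) to 1 (fully open). A call has 1 to 5 rows; each row is the pose to reach, as a shift and turn from the pose commanded when the call began, along the tool's axes at that moment, turning the shorter way round; what a row does not reach only later rows make up. A row lasts 1/8 s, in which the tool goes at most 62.5 mm and 10.7 degrees, less where a joint would pass 70% of its speed; a pose out of reach is approached as far as the arm can. A call with a number of a shift or a turn outside -1 to 1 is refused whole. A call with a gripper value outside its range is refused whole. The fingers move at their own pace and stop on an object; "newtons" is the grip in N (left out, the last holds). Time passes only in rows, so rows that repeat a pose let the fingers close. It gives the time, the measured TCP pose, the force and the opening at its end, in the units of the state.
- arm.observe(): the state, without advancing time (a new reading comes with each control period).
- arm.camera(name): name is "scene" or "top" or "wrist"; returns a dict with "color" (420x560x3 uint8, red, green, blue), "K" (3x3 intrinsics, pixels), "rvec" (rotation vector, rad) and "tvec" (3), from world to camera coordinates, as OpenCV has them. Camera axes: x right, y down, z forward; pixel columns grow to the right and rows downward; lengths in mm; the calibration is good to about 2 mm. A picture is of the moment at which its call begins. There is no depth.
- arm.sign_off(): hands the job in, once; it reports no verdict.
Trained networks look in a picture, given as the dict that the camera call returned (one of the last four; its "shot" number tells which), for a name from the list of things; names that differ only in an ending like _2 or _b are one class to them, and where a whole thing is asked for, a point or a joint stands for the part that bears it (a point fixed in the world has none). Each returns a list of dicts, best first, with "conf" (0 to 1); they miss things now and then, are a little off and sometimes report something else, mostly with a low value. They report only what shows in the picture. A call takes as long as a camera call.
- arm.search_frame(target, picture): "location" ([column, row] as shares, 0 to 1, of the picture: columns of its width, rows of its height, amid what is visible of it).
- arm.outline_of(target, picture): "region" (420x560 bool, what is visible of it) and "location" ([column, row] as shares, 0 to 1, of the picture: columns of its width, rows of its height, amid what is visible of it).
- arm.mark_of(target, picture): "location" ([column, row] as shares, 0 to 1, of the picture: columns of its width, rows of its height: a listed point, or the origin of a listed thing).
The state is a dict: "clock": time; "joint_positions": joint angles; "joint_velocities": joint speeds; "effort": joint torques, N m; "tcp_pos": TCP position; "tcp_rot": TCP orientation; "force": force on the tool from outside, world axes, zero at the start; "ft_torque": the same for the moment, N m; "grip_width": finger opening in mm.
Only numpy, scipy, OpenCV 4.12 (cv2) and the standard library are available. Lean on these libraries where they do the work, as an engineer would, in place of code of your own. Each camera call takes 0.05 s, during which the arm holds its last target. There are 200 camera calls.

## Working session

There is one attempt and no reset: what is moved stays moved. The work goes in short steps, Python scripts to look and compute and a tool call to move; the robot and the scene stay as the last step left them, time stands still between calls to the robot, and variables do not carry over. Pictures are saved under pics/ and viewed, about 8 in all and at most 12, crops included, and the job is handed in when it is done.

Besides the shell and the picture viewer there is one more tool, called after "Request:" as a command line: name --argument value ..., lists and objects as JSON in quotes. arm_command: Moves the arm, as the interface text tells. Scaled input: -1 to 1 covers 0.3 m each way for a shift and 180 degrees each way for a turn. Its arguments: {"type":"object","properties":{"steps":{"type":"array"},"newtons":{"type":"number"}},"required":["steps"]}

```bash
ls; mkdir -p pics
cat > h.py <<'E'
import numpy as np, cv2
from scipy.spatial.transform import Rotation as R
from scipy.optimize import least_squares
from workcell import arm
def cam(n,save=None):
    p=arm.camera(n)
    if save: cv2.imwrite('pics/'+save,p['color'][:,:,::-1])
    return p
def proj(p,X):
    return cv2.projectPoints(np.array(X,float).reshape(-1,1,3),np.array(p['rvec'],float),np.array(p['tvec'],float),np.array(p['K'],float),None)[0].reshape(-1,2)
def ray(p,px):
    Rm=cv2.Rodrigues(np.array(p['rvec'],float))[0]; t=np.array(p['tvec'],float).ravel()
    d=Rm.T@np.linalg.inv(p['K'])@np.array([px[0],px[1],1.]); return -Rm.T@t, d/np.linalg.norm(d)
def onz(p,px,z):
    c,d=ray(p,px); return c+d*(z-c[2])/d[2]
def tri(ps):
    A=np.zeros((3,3));b=np.zeros(3)
    for p,px in ps:
        c,d=ray(p,px);M=np.eye(3)-np.outer(d,d);A+=M;b+=M@c
    return np.linalg.solve(A,b)
def mark(t,p,k=2):
    return [(np.array(m['location'])*[560,420],round(m['conf'],2)) for m in arm.mark_of(t,p)[:k]]
def Rt():
    s=arm.observe(); q=s['tcp_rot']; return np.array(s['tcp_pos']),R.from_quat([q[1],q[2],q[3],q[0]])
def goto(pos,rot):
    """shift & turn in normalised units from present pose"""
    p,r=Rt(); print('shift',np.round(r.inv().apply(np.array(pos)-p)/300,4),'turn',np.round((r.inv()*rot).as_rotvec()/np.pi,4))
E
python3 - <<'E'
from h import *
P={n:cam(n,n+'0.png') for n in('scene','top')}
im=np.hstack([P['scene']['color'],P['top']['color']]);
for t in ['dryer','slot_mouth','ledge_mid','heat_grip','drying_tray','hook_center','hook_tip','amber_bottle','white_bottle','timer','wash_bottle']:
    ms={n:mark(t,P[n],2) for n in P}
    print(t,{n:[(m[0].round(1).tolist(),m[1]) for m in ms[n]] for n in ms})
    if all(ms.values()): print('   tri',tri([(P[n],ms[n][0][0]) for n in P]).round(1))
s=arm.observe();print(s['tcp_rot'],s['force'])
for n in P: print(n,ray(P[n],(280,210)))
E
```

```text
pics
dryer {'scene': [([317.8, 210.2], 0.76)], 'top': [([325.9, 221.2], 0.79)]}
   tri [560.5 -94.3  20.6]
slot_mouth {'scene': [([314.4, 206.1], 0.94), ([268.8, 197.9], 0.62)], 'top': [([325.9, 216.1], 0.85)]}
   tri [575.6 -94.8  27.3]
ledge_mid {'scene': [([317.7, 215.3], 0.8)], 'top': [([317.3, 225.4], 0.9), ([184.5, 285.2], 0.5)]}
   tri [545.8 -70.6  24.6]
heat_grip {'scene': [([335.0, 170.0], 0.53), ([371.5, 225.1], 0.33)], 'top': [([343.9, 204.1], 0.69)]}
   tri [ 561.3 -136.8  166.1]
drying_tray {'scene': [([323.7, 186.4], 0.54)], 'top': [([366.3, 264.6], 0.56)]}
   tri [ 457.7 -103.2  182.4]
hook_center {'scene': [([374.0, 219.4], 0.7)], 'top': [([344.7, 205.6], 0.7), ([369.4, 266.8], 0.61)]}
   tri [ 518.6 -196.9   -2.3]
hook_tip {'scene': [([366.1, 196.1], 0.5)], 'top': [([390.6, 229.9], 0.66)]}
   tri [ 511.2 -278.9   13.2]
amber_bottle {'scene': [([254.3, 290.4], 0.59)], 'top': [([214.8, 278.0], 0.62)]}
   tri [444.6 250.1   9.3]
white_bottle {'scene': [([222.9, 279.8], 0.5)], 'top': [([190.5, 245.0], 0.79), ([293.4, 172.5], 0.56)]}
   tri [539.4 302.2   9.6]
timer {'scene': [([268.9, 199.3], 0.77)], 'top': [([293.2, 174.2], 0.58)]}
   tri [722.9 -20.8  -0.9]
wash_bottle {'scene': [([230.6, 319.2], 0.89)], 'top': [([184.3, 289.8], 0.73)]}
   tri [424.2 344.2 -10. ]
[ 0.58419217  0.39838632  0.58420462 -0.39838776] [0.45198139 0.64742851 0.59250895]
scene (array([-95.58535499, 644.28343735, 918.23545347]), array([ 0.5552755 , -0.48427687, -0.67612501]))
top (array([ 325.17567772,   53.59311441, 1236.2978485 ]), array([ 0.22820164, -0.01629752, -0.97347748]))
```

Run:
```python
import cv2,numpy as np
a=cv2.imread('pics/scene0.png')[120:350,180:460];b=cv2.imread('pics/top0.png')[110:340,150:430]
cv2.imwrite('pics/v1.png',np.vstack([cv2.resize(x,(730,600),interpolation=3)[:,:] for x in (a,)]))
cv2.imwrite('pics/v2.png',cv2.resize(b,(730,600),interpolation=3))
```

```text
(no output)
```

View pics/v1.png

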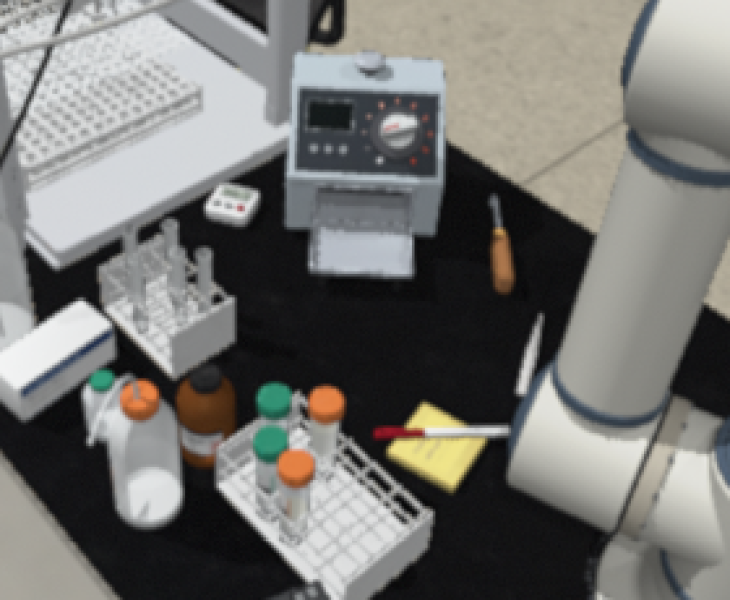

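View pics/v2.png

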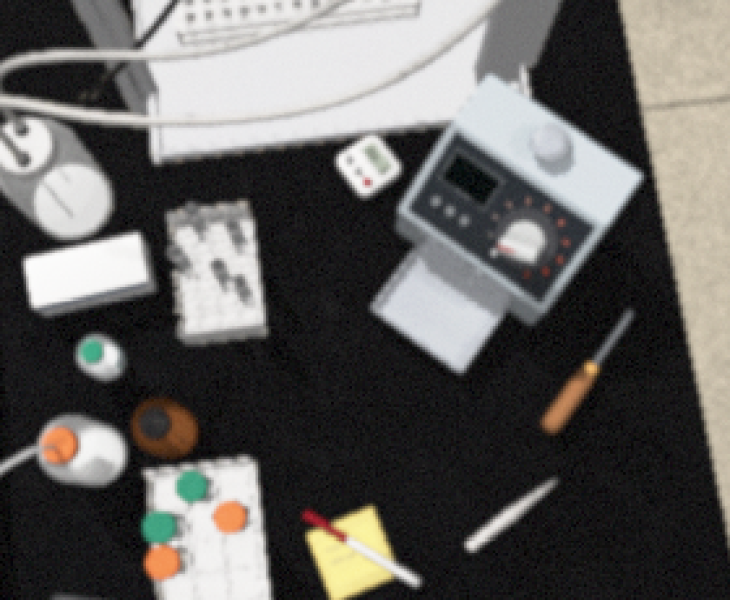

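The scene crop shows the oven with its ledge: front corners at crop (308,272) and (413,278), knob at (404,130). In the top crop the puller is on the right, with its handle at (568,400) and hook at (630,315). The knob is at (520,240), with its red pointer towards the left. The timer is left of the oven and the bottles are far left. Next I'll fit the oven pose.

```bash
cat >> h.py <<'E'
def ov(th,X):  # oven frame -> world
    c,s=np.cos(th[2]),np.sin(th[2]); X=np.atleast_2d(np.array(X,float))
    return np.c_[th[0]+c*X[:,0]-s*X[:,1], th[1]+s*X[:,0]+c*X[:,1], X[:,2]]
E
python3 - <<'E'
from h import *
S=cam('scene');T=cam('top')
k=280/730; k2=230/600
sc=lambda u,v:(180+u*k,120+v*k2); tc=lambda u,v:(150+u*k,110+v*k2)
obs=[(T,tc(490,75),(158,95,175)),(T,tc(642,178),(158,-95,175)),(S,sc(295,55),(158,95,175)),(S,sc(445,62),(158,-95,175)),
(T,tc(372,307),(-92,60,35)),(T,tc(462,373),(-92,-60,35)),(S,sc(308,272),(-92,60,30)),(S,sc(413,278),(-92,-60,30)),
(T,(325.9,216.1),(0,0,30)),(S,(314.4,206.1),(0,0,30)),(T,(317.3,225.4),(-45,0,30)),(S,(317.7,215.3),(-45,0,30))]
f=lambda th:np.concatenate([proj(p,ov(th,X))[0]-np.array(px) for p,px,X in obs])
r=least_squares(f,[570,-95,-0.6],loss='soft_l1');print(r.x,np.round(f(r.x).reshape(-1,2),1).tolist())
th=r.x
k_=tri([(T,(343.9,204.1)),(S,(335.0,170.0))]);print('knob',k_)
c,s=np.cos(th[2]),np.sin(th[2]);d=k_[:2]-th[:2];print('knob oven', c*d[0]+s*d[1],-s*d[0]+c*d[1],k_[2])
hc=onz(T,(369.4,266.8),15);hc2=onz(S,(374,219.4),15);ht=onz(T,(390.6,229.9),0.5);ht2=onz(S,(366.1,196.1),.5)
print(hc,hc2,ht,ht2,np.degrees(np.arctan2((ht-hc)[1],(ht-hc)[0])),np.linalg.norm(ht-hc))
E
```

```text
[ 571.40130684 -100.17793057   -0.78038177] [[-0.2, -1.1], [0.7, 0.2], [-0.4, -1.3], [-0.5, -0.8], [-1.0, 0.7], [-1.8, 0.3], [0.0, 0.0], [-1.4, 0.2], [1.1, -0.0], [3.3, -0.4], [0.7, 2.8], [-0.1, -0.2]]
knob [ 561.33117002 -136.86455878  166.09698042]
knob oven 18.654613247022787 -33.15602130871763 166.0969804202428
[ 410.37588894 -199.53622769   15.        ] [ 420.57290617 -206.29257915   15.        ] [ 5.1040635e+02 -2.8430077e+02  5.0000000e-01] [ 5.22409871e+02 -2.89688301e+02  5.00000000e-01] -40.277517765270495 131.91425544351318
```

```bash
cat >> h.py <<'E'
TH=np.array([571.4,-100.2,-0.7804])
def knobrot(phi,th=TH):
    """tool x = -n; tool z in panel plane, angle phi from oven y (left) toward up-panel"""
    c,s=np.cos(th[2]),np.sin(th[2]); B=np.array([[c,-s,0],[s,c,0],[0,0,1.]])
    a=np.radians(40); n=np.array([-np.sin(a),0,np.cos(a)]);u=np.array([np.cos(a),0,np.sin(a)]);y=np.array([0,1.,0])
    x=-n; z=np.cos(phi)*y+np.sin(phi)*u
    return R.from_matrix(B@np.c_[x,np.cross(z,x),z]), B@n, B
E
python3 - <<'E'
from h import *
W=cam('wrist'); p,r=Rt(); print(r.as_matrix().round(3))
c,d=ray(W,(280,210)); print('cam in tool',r.inv().apply(c-p),r.inv().apply(d),W['K'])
K=np.array([561.3,-136.9,166.1])
for deg in range(-180,180,30):
    rot,n,B=knobrot(np.radians(deg)); print(deg,np.degrees((r.inv()*rot).magnitude()).round(0),end=' | '); goto(K+n*110,rot)
E
```

```text
[[-0.     0.931  0.365]
 [-0.     0.365 -0.931]
 [-1.    -0.     0.   ]]
cam in tool [-161.75650657   71.70952464   -1.21441437] [ 0.9657968  -0.25917023  0.00820608] [[297.3312856    0.         277.76311898]
 [  0.         297.3312856  210.62574634]
 [  0.           0.           1.        ]]
-180 76.0 | shift [-0.0925  1.4798 -1.1076] turn [ 0.3517 -0.128   0.1966]
-150 102.0 | shift [-0.0925  1.4798 -1.1076] turn [ 0.51   -0.0774  0.2372]
-120 130.0 | shift [-0.0925  1.4798 -1.1076] turn [ 0.6667 -0.0145  0.2718]
-90 158.0 | shift [-0.0925  1.4798 -1.1076] turn [0.8206 0.0631 0.2987]
-60 174.0 | shift [-0.0925  1.4798 -1.1076] turn [-0.9095 -0.1502 -0.2955]
-30 146.0 | shift [-0.0925  1.4798 -1.1076] turn [-0.7581 -0.194  -0.2159]
0 118.0 | shift [-0.0925  1.4798 -1.1076] turn [-0.6029 -0.2194 -0.1429]
30 91.0 | shift [-0.0925  1.4798 -1.1076] turn [-0.4454 -0.2306 -0.0752]
60 66.0 | shift [-0.0925  1.4798 -1.1076] turn [-0.2867 -0.23   -0.0123]
90 46.0 | shift [-0.0925  1.4798 -1.1076] turn [-0.1271 -0.2189  0.0463]
120 40.0 | shift [-0.0925  1.4798 -1.1076] turn [ 0.0327 -0.1982  0.1007]
150 53.0 | shift [-0.0925  1.4798 -1.1076] turn [ 0.1924 -0.168   0.1509]
```

Request:
arm_command --steps '[[[-0.1,0.9,-0.67],[-0.2,-0.16,-0.01],1],[[-0.1,0.9,-0.67],[-0.2,-0.16,-0.01],1],[[-0.1,0.9,-0.67],[-0.2,-0.16,-0.01],1],[[-0.1,0.9,-0.67],[-0.2,-0.16,-0.01],1],[[-0.1,0.9,-0.67],[-0.2,-0.16,-0.01],1]]'

```text
clock: 1.98
tcp_pos: [383.4, -292.4, 250.5]
tcp_rot: [0.797, 0.081, 0.521, -0.294]
force: [0.1, -0.0, 0.4]
grip_width: 88.0
```

Run:
```python
from h import *
K=np.array([561.3,-136.9,166.1])
print(Rt()[0],arm.observe()['clock'],np.round(arm.observe()['joint_positions'],2))
rot,n,B=knobrot(np.radians(60)); goto(K+n*110,rot)
```

```text
[ 383.35356791 -292.36908121  250.49876351] 1.975 [-0.61 -0.68  1.88 -0.15  1.46 -0.08]
shift [-0.1423  0.7922  0.0357] turn [-0.0859 -0.0694 -0.0026]
```

Request:
arm_command --steps '[[[-0.14,0.79,0.036],[-0.086,-0.07,-0.003],1],[[-0.14,0.79,0.036],[-0.086,-0.07,-0.003],1],[[-0.14,0.79,0.036],[-0.086,-0.07,-0.003],1],[[-0.14,0.79,0.036],[-0.086,-0.07,-0.003],1],[[-0.14,0.79,0.036],[-0.086,-0.07,-0.003],1]]'

```text
clock: 2.6
tcp_pos: [512.8, -86.3, 248.6]
tcp_rot: [0.851, -0.063, 0.468, -0.229]
force: [-0.6, 0.0, -0.2]
grip_width: 87.7
```

Run:
```python
from h import *
K=np.array([561.3,-136.9,166.1])
print(Rt()[0],np.round(arm.observe()['joint_positions'],2))
rot,n,B=knobrot(np.radians(60)); goto(K+n*110,rot)
W=cam('wrist','w1.png')
for t in ['heat_grip','slot_mouth','ledge_mid','dryer','drying_tray']: print(t,[(a.round(1).tolist(),b) for a,b in mark(t,W)])
print('proj knob',proj(W,K))
```

```text
[512.81535837 -86.34471379 248.63499858] [ 0.1  -0.59  1.9  -0.53  1.37  0.34]
shift [-0.0059 -0.0062 -0.0014] turn [ 0.0018 -0.0007 -0.001 ]
heat_grip [([279.5, 214.9], 0.8)]
slot_mouth [([219.6, 128.0], 0.85)]
ledge_mid [([184.7, 109.2], 0.75)]
dryer []
drying_tray []
proj knob [[277.79278507 211.85101819]]
```

View pics/w1.png

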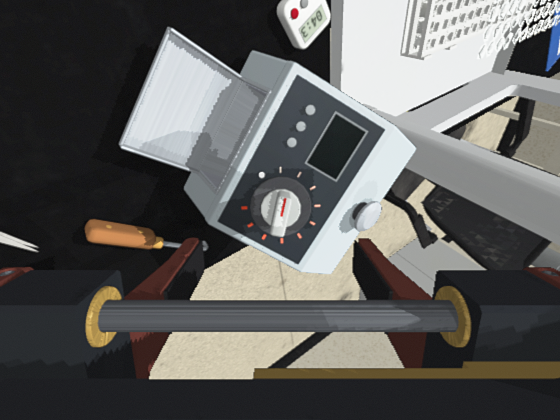

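Wrist view: knob at (280,210), red pointer running up to (284,197), white off dot at (262,175), red scale marks round the knob. So the pointer stands about 40° clockwise of off. I'll measure the angles numerically.

Run:
```python
from h import *
W=cam('wrist'); T=cam('top');S=cam('scene')
rot,n,B=knobrot(0); u=B@np.array([np.cos(np.radians(40)),0,np.sin(np.radians(40))]); l=B@np.array([0,1.,0])
ps=[]
for q in (W,T,S):
    m=mark('heat_grip',q,1); print(m)
    if m: ps.append((q,m[0][0]))
K=tri(ps); print('K',K, [ (proj(q,K)-px).round(1).tolist() for q,px in ps])
def plane(px,h):
    c,d=ray(W,px); P0=K+n*h; X=c+d*((P0-c)@n)/(d@n); return np.array([(X-K)@l,(X-K)@u])
im=W['color'].astype(int); reg=im[185:240,255:305]
m=(reg[:,:,0]-reg[:,:,1]>60)
ys,xs=np.nonzero(m); P=np.array([plane((x+255,y+185),7) for x,y in zip(xs,ys)])
P=P[np.hypot(*P.T)<24]; print(len(P),P.mean(0),P.min(0),P.max(0)); w,v=np.linalg.eigh(np.cov(P.T)); print('red dir deg',np.degrees(np.arctan2(v[1,1],v[0,1])),'mean dir',np.degrees(np.arctan2(*P.mean(0)[::-1])))
d=plane((262,175),-38);print('dot',d,np.degrees(np.arctan2(d[1],d[0])))
cv2.imwrite('pics/w1c.png',cv2.resize(W['color'][150:270,220:340,::-1],(600,600),interpolation=cv2.INTER_CUBIC))
```

```text
[(array([276.976, 208.194]), 0.81)]
[(array([345.912, 204.918]), 0.71)]
[(array([319.984, 185.304]), 0.73)]
K [ 576.07529038 -139.0036984   124.39648928] [[[-9.6, -27.6]], [[-1.7, 0.1]], [[7.8, -7.8]]]
19 [-2.92132861 21.49664568] [-8.14620502 19.59842514] [ 0.77617484 23.1683909 ]
red dir deg 162.76459097519722 mean dir 97.73891343388891
dot [-3.54946369 -6.71789462] -117.85016052694735
```

View pics/w1c.png

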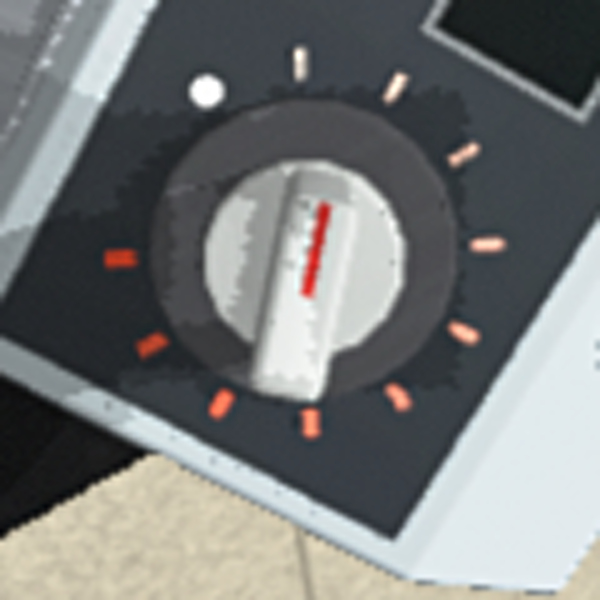

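The crop shows the bar from (290,390) to (322,180), the red pointer at its upper end and the white off dot at (206,90). So the knob needs about 40° anticlockwise.

Run:
```python
from h import *
W=cam('wrist')
rot,n,B=knobrot(0); u=B@np.array([np.cos(np.radians(40)),0,np.sin(np.radians(40))]); l=B@np.array([0,1.,0])
K=np.array([561.3,-136.9,166.1])
def plane(px,h):
    c,d=ray(W,px); P0=K+n*h; X=c+d*((P0-c)@n)/(d@n); return np.array([(X-K)@l,(X-K)@u]).round(1)
f=lambda x,y,h:plane((220+x/5,150+y/5),h)
a,b=f(305,295,7),f(322,205,7);e1,e2=f(290,390,7),f(322,175,7)
print('red',a,b,np.degrees(np.arctan2(*(b-a)[::-1])));print('bar',e1,e2,'mid',(e1+e2)/2,np.degrees(np.arctan2(*(e2-e1)[::-1])))
for nm,c in (('dot',(206,90)),('last',(120,258)),('mk',(310,422)),('mk',(300,63)),('mk',(487,244)),('skirtL',(152,250)),('skirtR',(458,245)),('panelcorner',(392,540))): d=f(*c,-38);print(nm,d,np.degrees(np.arctan2(d[1],d[0])).round(0),np.hypot(*d))
ang=np.arctan2(*(e2-e1)[::-1])
for ph in (ang+np.pi/2,ang-np.pi/2):
    rot,n,B=knobrot(ph); print(np.degrees(ph));goto(K-19*n,rot)
```

```text
red [1. 3.] [17.  -2.7] -19.608441271890275
bar [-16.3   9.8] [21.8 -5.5] mid [2.75 2.15] -21.879151337575287
dot [ 18.6 -30.3] -58.0 35.55348084224666
last [-21.8 -28.9] -127.0 36.20013812128346
mk [-33.7  24.8] 144.0 41.841725585831185
mk [ 33.1 -16.2] -26.0 36.85172994582479
mk [19.8 37.3] 62.0 42.22949206419608
skirtL [-16.9 -23.8] -125.0 29.189895511974687
skirtR [16.5 32.1] 63.0 36.09238146756182
panelcorner [-48.8  54.9] 132.0 73.453726930633
68.12084866242472
shift [ 0.4235  0.01   -0.0011] turn [ 0.0447 -0.0005  0.0003]
-111.87915133757528
shift [ 0.4235  0.01   -0.0011] turn [-9.553e-01 -5.000e-04 -8.000e-04]
```

Request:
arm_command --steps '[[[0.15,0.01,0.01],[0.045,0,0],0.45],[[0.3,0.01,0.01],[0.045,0,0],0.45],[[0.415,0.01,0.01],[0.045,0,0],0.45],[[0.415,0.01,0.01],[0.045,0,0],0.45]]' --newtons 20

```text
clock: 3.75
tcp_pos: [570.5, -145.1, 151.5]
tcp_rot: [0.851, -0.001, 0.452, -0.265]
force: [-0.3, -0.6, -0.2]
grip_width: 51.1
```

Run:
```python
from h import *
s=arm.observe();print(s['force'],s['ft_torque'],s['grip_width'],np.round(s['joint_positions'],2))
W=cam('wrist');S=cam('scene')
a=W['color'][110:390,140:420,::-1];b=S['color'][110:220,270:380,::-1]
cv2.imwrite('pics/v5.png',np.hstack([cv2.resize(a,(400,400)),cv2.resize(b,(400,400),interpolation=3)]))
```

```text
[-0.31814225 -0.61594566 -0.23625598] [0.22720214 0.22249716 0.05351909] 51.080096245406324 [-0.05 -0.41  1.95 -0.5   1.11  0.46]
```

View pics/v5.png

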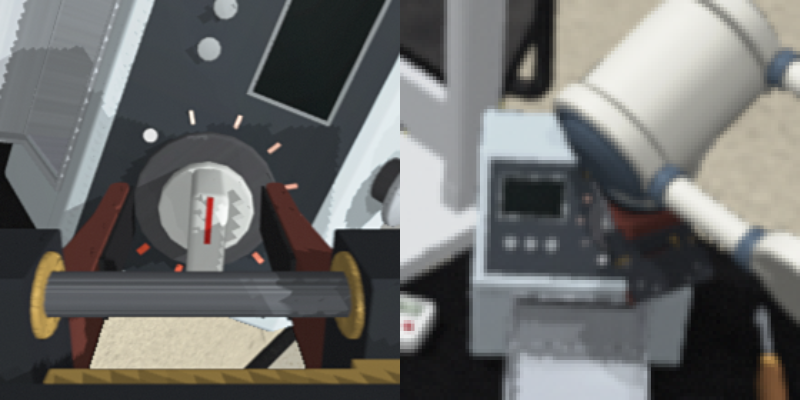

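The bar is aligned with the fingers but sits about 4 mm to the +z side of the finger centre (bar at crop column 207, centre 199). I'll correct that and close.

Request:
arm_command --steps '[[[0,0,0.014],[0,0,0],0.4],[[0,0,0.014],[0,0,0],0],[[0,0,0.014],[0,0,0],0],[[0,0,0.014],[0,0,0],0],[[0,0,0.014],[0,0,0],0]]' --newtons 20

```text
clock: 4.47
tcp_pos: [572.4, -144.1, 155.6]
tcp_rot: [0.851, -0.0, 0.453, -0.265]
force: [-16.1, 7.4, 2.6]
grip_width: 14.0
```

Run:
```python
from h import *
s=arm.observe();print(np.round(s['force'],2),np.round(s['ft_torque'],2),s['grip_width'])
p,r=Rt();print(p,'tool-frame torque',r.inv().apply(s['ft_torque']),r.inv().apply(s['force']))
```

```text
[-16.13   7.41   2.58] [ 1.07  2.02 -0.71] 14.04807304183043
[ 572.37446133 -144.14768868  155.60096177] tool-frame torque [ 0.11478381  2.38385243 -0.07736498] [-12.57440839  -1.52066321 -12.69704194]
```

Request:
arm_command --steps '[[[-0.005,0,-0.007],[0,0,0],0],[[-0.005,0,-0.007],[-0.05,0,0],0],[[-0.005,0,-0.007],[-0.1,0,0],0],[[-0.005,0,-0.007],[-0.15,0,0],0],[[-0.005,0,-0.007],[-0.2,0,0],0]]'

```text
clock: 5.1
tcp_pos: [569.2, -144.2, 153.8]
tcp_rot: [0.808, -0.266, 0.514, -0.111]
force: [-16.4, 0.9, -2.0]
grip_width: 13.6
```

```bash
cat >> h.py <<'E'
def ft():
    s=arm.observe();p,r=Rt();print(round(s['clock'],2),p.round(1),'w',round(s['grip_width'],1),'F tool',r.inv().apply(s['force']).round(2),'M',r.inv().apply(s['ft_torque']).round(2),'q',np.round(s['joint_positions'],2))
E
python3 -c "from h import *;ft()"
```

```text
5.1 [ 569.2 -144.2  153.8] w 13.6 F tool [ -6.17   3.42 -15.  ] M [0.22 2.51 0.85] q [-0.05 -0.41  1.95 -0.5   1.12 -0.17]
```

Request:
arm_command --steps '[[[0,0.002,-0.008],[0,0,0],0],[[0,0.002,-0.008],[-0.02,0,0],0],[[0,0.002,-0.008],[-0.04,0,0],0]]'

```text
clock: 5.48
tcp_pos: [568.6, -144.2, 153.6]
tcp_rot: [0.791, -0.315, 0.518, -0.08]
force: [-5.0, 1.5, -6.4]
grip_width: 14.7
```

```bash
python3 -c "from h import *;ft()"
```

```text
5.47 [ 568.6 -144.2  153.6] w 14.7 F tool [ 1.99  5.88 -5.41] M [0.58 0.93 1.13] q [-0.05 -0.42  1.95 -0.5   1.11 -0.3 ]
```

Request:
arm_command --steps '[[[0,0,0],[-0.015,0,0],0],[[0,0,0],[-0.015,0,0],0]]'

```text
clock: 5.72
tcp_pos: [568.6, -143.9, 153.4]
tcp_rot: [0.784, -0.332, 0.52, -0.068]
force: [-4.7, 1.0, -5.4]
grip_width: 15.6
```

```bash
python3 -c "from h import *;ft()"
```

```text
5.72 [ 568.6 -143.9  153.4] w 15.6 F tool [ 1.54  5.08 -4.91] M [0.68 0.91 1.04] q [-0.05 -0.42  1.95 -0.5   1.11 -0.34]
```

The end stop is reached: the moment rises and the jaws are being wedged open (13.6 → 15.6 mm). Releasing and backing off.

Request:
arm_command --steps '[[[0,0,0],[0,0,0],0.5],[[0,0,0],[0,0,0],0.5],[[0,0,0],[0,0,0],0.5],[[-0.2,0,0],[0,0,0],0.5],[[-0.4,0,0],[0,0,0],0.5]]'

```text
clock: 6.35
tcp_pos: [515.0, -89.8, 249.5]
tcp_rot: [0.785, -0.333, 0.518, -0.069]
force: [1.3, 0.3, 0.9]
grip_width: 43.9
```

Run:
```python
from h import *
ft()
W=cam('wrist');
uv=proj(W,[561.3,-136.9,166.1])[0].astype(int);print(uv)
T=cam('top');S=cam('scene')
x,y=uv-60
a=cv2.resize(W['color'][max(y,0):y+120,x:x+120,::-1],(500,500),interpolation=3)
cv2.imwrite('pics/v6.png',np.hstack([a,cv2.resize(T['color'][180:330,310:410,::-1],(300,450),interpolation=3)]) if 0 else a)
# puller
for q,nm in ((T,'T'),(S,'S'),(W,'W')):
  for t,z in (('hook_center',15),('hook_tip',0.5)):
    for px,c in mark(t,q,2): print(nm,t,px.round(1),c,onz(q,px,z).round(1))
  for o in arm.outline_of('hook_center',q)[:2]:
    m=o['region'];ys,xs=np.nonzero(m);P=np.array([onz(q,(x+.5,y+.5),20)[:2] for x,y in zip(xs,ys)]);mu=P.mean(0);w,v=np.linalg.eigh(np.cov(P.T));d=v[:,1]*np.sign(v[0,1]);pr=(P-mu)@d
    print(nm,'outline',o['conf'],len(P),mu.round(1),np.degrees(np.arctan2(d[1],d[0])).round(1),pr.min().round(1),pr.max().round(1),np.median(P,0))
```

```text
6.35 [515.  -89.8 249.5] w 43.9 F tool [-0.25 -0.65  1.42] M [ 0.02 -0.05  0.19] q [ 0.1  -0.58  1.89 -0.53  1.37 -0.32]
[275 207]
T hook_center [367.4 264.2] 0.51 [ 418.6 -195.2   15. ]
T hook_tip [391.5 228.9] 0.55 [ 5.130e+02 -2.875e+02  5.000e-01]
T hook_tip [183.4 287.6] 0.39 [424.8 339.    0.5]
T outline 0.63 292 [ 429.6 -205.8] -45.0 -56.4 96.0 [ 426.54425378 -202.91056793]
S hook_center [372.  222.2] 0.46 [ 416.3 -191.4   15. ]
S hook_tip [367.9 196.4] 0.44 [ 5.173e+02 -2.934e+02  5.000e-01]
S outline 0.46 171 [ 421.4 -198.1] -46.5 -55.7 111.8 [ 419.52270148 -196.14522772]
W hook_center [111.7 124.2] 0.71 [ 420.8 -198.    15. ]
W hook_tip [174.7 181.4] 0.98 [ 5.098e+02 -2.865e+02  5.000e-01]
W outline 0.91 2060 [ 426.3 -198.6] -46.7 -50.5 117.9 [ 421.582115   -193.65776931]
```

View pics/v6.png

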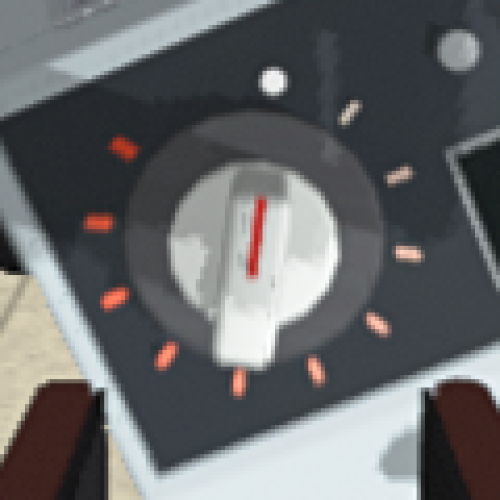

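The knob pointer at crop (262,200) now points at the white off dot (272,80). Off is set, against the stop. The puller lies at about (419,-196), yaw -45°, parallel to the oven axis. Next, a look into the slot from in front.

Run:
```python
from h import *
rot,n,B=knobrot(0.0); goto(ov(TH,(-81,0,115))[0],rot)
```

```text
shift [ 0.2644  0.3845 -0.0403] turn [-0.1234 -0.0011 -0.0006]
```

Request:
arm_command --steps '[[[0.264,0.385,-0.04],[-0.123,0,0],0.5],[[0.264,0.385,-0.04],[-0.123,0,0],0.5],[[0.264,0.385,-0.04],[-0.123,0,0],0.5],[[0.264,0.385,-0.04],[-0.123,0,0],0.5]]'

```text
clock: 7.45
tcp_pos: [514.2, -42.7, 116.3]
tcp_rot: [0.707, -0.478, 0.521, 0.032]
force: [1.0, -0.1, 1.0]
grip_width: 43.9
```

Run:
```python
from h import *
ft()
W=cam('wrist','w3.png')
for t in ['drying_tray','slot_mouth','ledge_mid','hook_center','hook_tip','timer','heat_grip']: print(t,[(a.round(1).tolist(),b) for a,b in mark(t,W)])
print('proj mouth/ledge',proj(W,ov(TH,[(0,0,30),(-45,0,30),(0,58,30),(0,-58,30),(-89,0,30)])).round(0).tolist())
for o in arm.outline_of('drying_tray',W)[:1]:
    ys,xs=np.nonzero(o['region']);print(o['conf'],xs.min(),xs.max(),ys.min(),ys.max())
```

```text
7.45 [514.2 -42.7 116.3] w 43.9 F tool [-0.28 -1.26  0.6 ] M [ 0.07 -0.01  0.18] q [ 0.22 -0.52  2.09 -0.62  1.22 -0.45]
drying_tray [([276.0, 257.6], 0.73)]
slot_mouth [([277.4, 215.1], 0.81)]
ledge_mid [([274.0, 186.8], 0.82)]
hook_center [([83.0, 174.6], 0.87), ([418.8, 215.4], 0.43)]
hook_tip [([140.1, 231.9], 0.71)]
timer [([419.4, 213.9], 0.81)]
heat_grip [([229.6, 374.8], 0.81)]
proj mouth/ledge [[277.0, 213.0], [276.0, 184.0], [336.0, 213.0], [218.0, 213.0], [276.0, 145.0]]
```

View pics/w3.png

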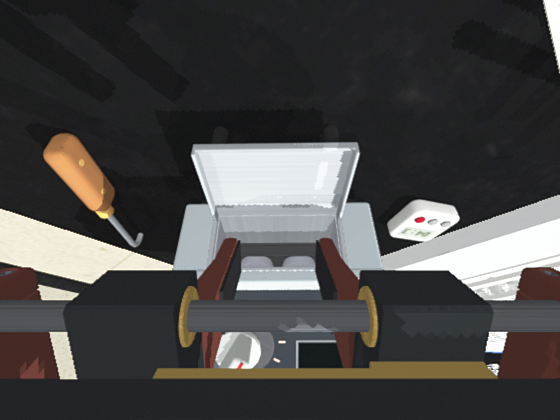

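The view into the slot, from the front and inverted, shows the ledge on top, the mouth edge at row 213, and two dish tops near (257,262) and (298,262) between the fingers. The puller is at the left. I'll enlarge the slot.

Run:
```python
from h import *
im=cv2.imread('pics/w3.png')[200:280,205:350]
im=cv2.resize(im,None,fx=5.4,fy=5.4,interpolation=cv2.INTER_CUBIC)
cv2.imwrite('pics/v8.png',cv2.convertScaleAbs(im,alpha=1.6,beta=15))
W=cam('wrist')
def ox(px,z):
    X=onz(W,px,z);d=X[:2]-TH[:2];c,s=np.cos(TH[2]),np.sin(TH[2]);return np.round([c*d[0]+s*d[1],-s*d[0]+c*d[1]],1)
print('tray mark',ox((276,257.6),30)); 
for xw in (30,40,50,60): print(xw,'wall front-top row',proj(W,ov(TH,[(xw,0,46),(xw,0,30),(xw+44,-26.5,45),(xw+44-22.5,-26.5,45)])).round(1).tolist())
print('ceiling edge',proj(W,ov(TH,[(0,0,85)])), 'mouth mark',ox((277.4,215.1),30),'ledge',ox((274,186.8),30))
hc=mark('hook_center',W,1)[0][0];ht=mark('hook_tip',W,1)[0][0]
a=onz(W,hc,15);b=onz(W,ht,.5);print('puller',a,b,np.degrees(np.arctan2(*(b-a)[1::-1])),np.hypot(*(b-a)[:2]))
o=arm.outline_of('hook_center',W)[0]['region'];ys,xs=np.nonzero(o);P=np.array([onz(W,(x+.5,y+.5),20)[:2] for x,y in zip(xs,ys)]);w,v=np.linalg.eigh(np.cov(P.T));d=v[:,1]*np.sign(v[0,1]);print('outline',P.mean(0),np.degrees(np.arctan2(d[1],d[0])))
```

```text
tray mark [100.4  -1.2]
30 wall front-top row [[276.6, 241.6], [276.6, 228.4], [253.9, 259.4], [252.5, 250.4]]
40 wall front-top row [[276.6, 246.2], [276.7, 233.2], [254.5, 263.1], [253.2, 254.5]]
50 wall front-top row [[276.7, 250.5], [276.7, 237.7], [255.1, 266.6], [253.8, 258.4]]
60 wall front-top row [[276.8, 254.7], [276.8, 242.0], [255.6, 269.9], [254.4, 262.2]]
ceiling edge [[276.31028576 264.19093894]] mouth mark [4.7 1. ] ledge [-39.5  -1.8]
puller [ 421.86553256 -194.17665798   15.        ] [ 5.06487165e+02 -2.85525578e+02  5.00000000e-01] -47.189329733028345 124.52086465567297
outline [ 423.70132614 -194.23955956] -49.64993265490241
```

View pics/v8.png

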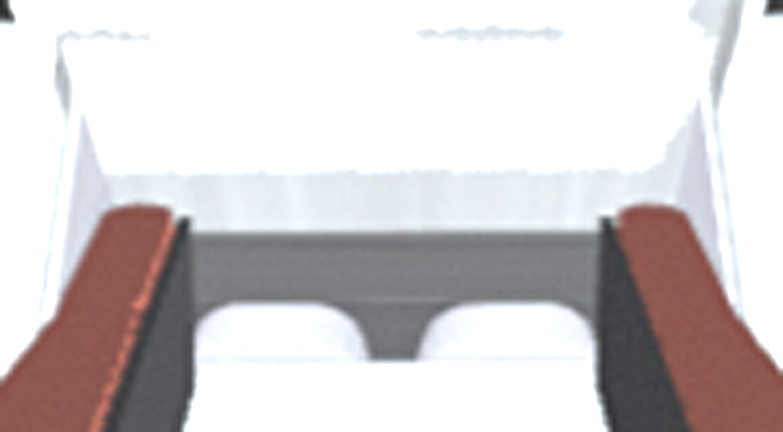

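Wall bottom shows at row 243 and top at row 255, so the tray's front wall is about 56–61 mm inside. I'll aim the hook about 71 mm inside, which fits either value. Now the puller grasp.

```bash
cat >> h.py <<'E'
def down(yaw):
    """tool pointing down, z along left of heading yaw, y backwards"""
    c,s=np.cos(yaw),np.sin(yaw); x=np.array([0,0,-1.]);z=np.array([-s,c,0]); return R.from_matrix(np.c_[x,np.cross(z,x),z])
E
python3 - <<'E'
from h import *
goto((411,-187,70),down(np.radians(-46)))
E
```

```text
shift [ 0.1796  0.0254 -0.5837] turn [0.0062 0.0023 0.2218]
```

Request:
arm_command --steps '[[[0.02,0.025,-0.2],[0,0,0.05],0.8],[[0.08,0.025,-0.4],[0.003,0.001,0.11],0.8],[[0.18,0.025,-0.584],[0.006,0.002,0.165],0.8],[[0.18,0.025,-0.584],[0.006,0.002,0.222],0.8],[[0.18,0.025,-0.584],[0.006,0.002,0.222],0.8]]'

```text
clock: 8.72
tcp_pos: [410.3, -189.5, 67.0]
tcp_rot: [0.655, -0.261, 0.658, 0.266]
force: [0.4, 0.2, -0.3]
grip_width: 70.3
```

Run:
```python
from h import *
ft()
W=cam('wrist','w4.png');T=cam('top')
for q in (W,T):
    hc=mark('hook_center',q,1);ht=mark('hook_tip',q,1);print(hc,ht)
    if hc and ht:
        a=onz(q,hc[0][0],15);b=onz(q,ht[0][0],.5);print('puller',a,b,np.degrees(np.arctan2(*(b-a)[1::-1])),np.hypot(*(b-a)[:2]))
    o=arm.outline_of('hook_center',q)
    if o:
        ys,xs=np.nonzero(o[0]['region']);P=np.array([onz(q,(x+.5,y+.5),22)[:2] for x,y in zip(xs,ys)]);w,v=np.linalg.eigh(np.cov(P.T));d=v[:,1]*np.sign(v[0,1]);print('outline',P.mean(0),np.degrees(np.arctan2(d[1],d[0])))
goto((411,-187,3),down(np.radians(-46)))
```

```text
8.72 [ 410.3 -189.5   67. ] w 70.3 F tool [ 0.26 -0.16  0.43] M [ 0.05 -0.09 -0.1 ] q [-0.51 -0.28  1.86  0.    1.58 -1.27]
[(array([276.92 , 241.584]), 0.79)] [(array([281.624, 366.198]), 0.93)]
puller [ 417.1973588  -196.67316017   15.        ] [ 5.08463480e+02 -2.86076499e+02  5.00000000e-01] -44.4092758099131 127.7593906065154
outline [ 425.1507823  -200.03710539] -44.50708228405335
[(array([366.52, 266.49]), 0.55)] []
shift [ 0.227  -0.0005 -0.0033] turn [0.001  0.0004 0.0008]
```

View pics/w4.png

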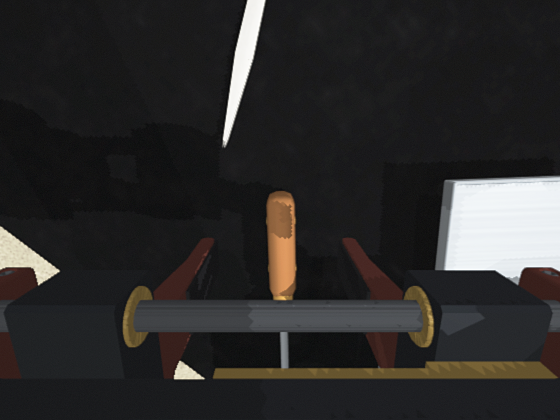

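The wrist view shows the handle between the open fingers, from (281,195) to (284,300), with the rod running down the image. Refined pose: (417,-197), yaw -44.5°. Descending and gripping.

Request:
arm_command --steps '[[[0.1,0.006,0],[-0.008,0,0],0.8],[[0.213,0.006,0],[-0.008,0,0],0.8],[[0.213,0.006,0],[-0.008,0,0],0.3],[[0.213,0.006,0],[-0.008,0,0],0],[[0.213,0.006,0],[-0.008,0,0],0]]' --newtons 40

```text
clock: 9.75
tcp_pos: [410.9, -186.3, 8.0]
tcp_rot: [0.653, -0.274, 0.651, 0.273]
force: [-0.6, 0.1, -0.5]
grip_width: 43.8
```

Request:
arm_command --steps '[[[0,0,0],[0,0,0],0],[[0,0,0],[0,0,0],0],[[0,0,0],[0,0,0],0]]' --newtons 40

```text
clock: 10.12
tcp_pos: [410.0, -186.0, 6.4]
tcp_rot: [0.652, -0.273, 0.652, 0.273]
force: [-0.6, 1.0, 1.9]
grip_width: 19.7
```

```bash
python3 -c "
from h import *
ft();p,r=Rt();print(r.as_matrix().round(3)); print('yaw',np.degrees(np.arctan2(-r.as_matrix()[1,1],-r.as_matrix()[0,1])))"
```

```text
10.12 [ 410.  -186.     6.4] w 19.7 F tool [-1.86  1.14  0.31] M [-0.03 -0.   -0.08] q [-0.5  -0.26  1.94  0.    1.45 -1.3 ]
[[ 0.    -0.713  0.701]
 [ 0.     0.701  0.713]
 [-1.     0.     0.001]]
yaw -44.51883638940747
```

Gripped: 19.7 mm wide, yaw -44.5°. I'll lift, back off parallel to the oven axis so that the hook clears the oven, then shift across to the slot's centre line.

Request:
arm_command --steps '[[[-0.1,0,0],[0,0,0],0],[[-0.23,0.05,0],[0,0,0],0],[[-0.33,0.2,0],[0,0,0],0],[[-0.33,0.38,0],[0,0,0],0],[[-0.33,0.433,0],[0,0,0],0]]'

```text
clock: 10.75
tcp_pos: [316.1, -93.6, 105.4]
tcp_rot: [0.652, -0.274, 0.652, 0.274]
force: [0.5, 0.1, -0.1]
grip_width: 19.8
```

Request:
arm_command --steps '[[[0,0,0.15],[0,0,0],0],[[0,0,0.33],[0,0,0],0],[[0,0,0.51],[0,0,0],0],[[0,0,0.582],[0,0,0],0],[[0,0,0.582],[0,0,0],0]]'

```text
clock: 11.38
tcp_pos: [439.6, 30.6, 104.4]
tcp_rot: [0.651, -0.274, 0.652, 0.275]
force: [-0.2, 0.8, -0.9]
grip_width: 19.5
```

```bash
cat >> h.py <<'E'
def w2o(X,th=TH):
    X=np.array(X);d=X[:2]-th[:2];c,s=np.cos(th[2]),np.sin(th[2]);return np.round([c*d[0]+s*d[1],-s*d[0]+c*d[1],X[2]],1)
E
python3 - <<'E'
from h import *
ft();p,r=Rt();h=-r.as_matrix()[:,1];tip=p+139*h+np.array([0,0,-6.4]);print('tcp oven',w2o(p),'tip est',tip,w2o(tip))
P={n:cam(n) for n in('scene','top','wrist')};ps=[]
for n,q in P.items():
    print(n,proj(q,tip).round(1),[(a.round(1).tolist(),b) for a,b in mark('hook_tip',q,2)],'mouth',proj(q,ov(TH,(0,0,30))).round(1),[(a.round(1).tolist(),b) for a,b in mark('slot_mouth',q,1)],'ledge',proj(q,ov(TH,(-45,0,30))).round(1),[(a.round(1).tolist(),b) for a,b in mark('ledge_mid',q,1)])
a=P['scene']['color'][140:260,260:400,::-1];b=P['top']['color'][150:270,270:410,::-1]
cv2.imwrite('pics/v10.png',np.vstack([cv2.resize(x,(350,300),interpolation=3) for x in(a,b)]) if 0 else np.hstack([cv2.resize(x,(400,343),interpolation=3) for x in(a,b)]))
E
```

```text
11.38 [439.6  30.6 104.4] w 19.5 F tool [0.86 0.71 0.44] M [ 0.02 -0.08 -0.05] q [-0.01 -0.34  1.84  0.    1.65 -0.8 ]
tcp oven [-185.6    0.2  104.4] tip est [538.99448033 -66.64053594  97.75811987] [-46.6   1.   97.8]
scene [[319.  199.4]] [] mouth [[317.8 205.7]] [([317.5, 208.5], 0.92)] ledge [[317.7 215.1]] [([315.4, 213.4], 0.74)]
top [[319.1 223.8]] [] mouth [[327.  216.1]] [([324.7, 216.0], 0.95)] ledge [[318.  228.2]] [([318.9, 226.1], 0.58)]
wrist [[279.  427.8]] [] mouth [[277.5 398.3]] [] ledge [[277.7 360.6]] [([272.8, 364.1], 0.91)]
```

View pics/v10.png

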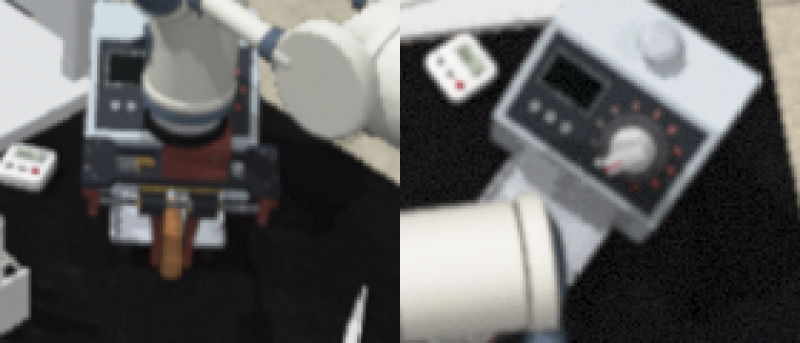

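Request:
arm_command --steps '[[[0.08,0,-0.003],[0,0,0],0],[[0.15,0,-0.003],[0,0,0],0],[[0.15,0,-0.003],[0,0,0],0],[[0.15,-0.1,-0.003],[0,0,0],0],[[0.15,-0.2,-0.003],[0,0,0],0]]'

```text
clock: 12.6
tcp_pos: [483.0, -13.4, 61.7]
tcp_rot: [0.653, -0.274, 0.651, 0.274]
force: [-1.5, 0.2, -0.9]
grip_width: 19.8
```

Request:
arm_command --steps '[[[0,0,0],[0,0,0],0]]'

```text
clock: 12.72
tcp_pos: [483.0, -14.1, 61.3]
tcp_rot: [0.653, -0.273, 0.652, 0.273]
force: [-0.5, 0.0, -1.7]
grip_width: 19.5
```

```bash
cat >> h.py <<'E'
def tip():
    ft();p,r=Rt();h=-r.as_matrix()[:,1];t=p+139*h+6.4*r.as_matrix()[:,0];print('tip oven',w2o(t),'tcp oven',w2o(p))
E
python3 -c "from h import *;tip()"
```

```text
12.72 [483.  -14.1  61.3] w 19.5 F tool [ 1.74  0.4  -0.33] M [ 0.04 -0.09 -0.07] q [-0.1  -0.2   1.8   0.    1.54 -0.89]
tip oven [15.6 -0.8 55. ] tcp oven [-123.4   -1.    61.3]
```

Request:
arm_command --steps '[[[0.006,-0.06,0.003],[0,0,0],0],[[0.006,-0.12,0.003],[0,0,0],0],[[0.006,-0.185,0.003],[0,0,0],0],[[0.006,-0.185,0.003],[0,0,0],0]]'

```text
clock: 13.22
tcp_pos: [522.3, -51.3, 59.0]
tcp_rot: [0.652, -0.273, 0.652, 0.273]
force: [-0.3, -0.7, -1.2]
grip_width: 20.0
```

```bash
python3 -c "from h import *;tip()"
```

```text
13.22 [522.3 -51.3  59. ] w 20.0 F tool [ 1.23 -0.26 -0.69] M [ 0.01 -0.07 -0.03] q [-0.16 -0.08  1.69  0.    1.53 -0.96]
tip oven [69.7  0.5 52.6] tcp oven [-69.3   0.1  59. ]
```

Request:
arm_command --steps '[[[0.02,-0.003,0],[0,0,0],0],[[0.035,-0.003,0],[0,0,0],0],[[0.047,-0.003,0],[0,0,0],0],[[0.047,-0.003,0],[0,0,0],0]]'

```text
clock: 13.72
tcp_pos: [522.2, -51.6, 43.7]
tcp_rot: [0.652, -0.273, 0.652, 0.274]
force: [-0.0, -0.4, -1.9]
grip_width: 19.7
```

```bash
python3 -c "from h import *;tip()"
```

```text
13.72 [522.2 -51.6  43.7] w 19.7 F tool [ 1.85 -0.28 -0.33] M [ 0.03 -0.08 -0.06] q [-0.16 -0.07  1.71  0.    1.5  -0.96]
tip oven [69.8  0.4 37.2] tcp oven [-69.2  -0.1  43.7]
```

No contact while lowering: the hook is behind the wall at z 37. Drawing the tray out slowly.

Request:
arm_command --steps '[[[-0.004,0.03,0],[0,0,0],0],[[-0.004,0.08,0],[0,0,0],0],[[-0.004,0.14,0],[0,0,0],0],[[-0.004,0.2,0],[0,0,0],0],[[-0.004,0.25,0],[0,0,0],0]]'

```text
clock: 14.35
tcp_pos: [468.5, 1.5, 45.9]
tcp_rot: [0.652, -0.273, 0.652, 0.274]
force: [0.8, -1.1, 0.6]
grip_width: 19.9
```

Run:
```python
from h import *
tip()
W=cam('wrist','w5.png');T=cam('top');S=cam('scene')
for n,q in (('W',W),('T',T),('S',S)):
    for a,b in mark('drying_tray',q,1): print(n,a,b,w2o(onz(q,a,30)))
cv2.imwrite('pics/v11.png',np.hstack([cv2.resize(W['color'][240:,160:400,::-1],(450,338)),cv2.resize(T['color'][170:270,280:380,::-1],(338,338),interpolation=3)]))
```

```text
14.35 [468.5   1.5  45.9] w 19.9 F tool [-0.57 -1.32 -0.21] M [-0.01 -0.06 -0.35] q [-0.07 -0.23  1.85  0.    1.52 -0.86]
tip oven [-5.7  0.4 39.5] tcp oven [-144.7   -0.2   45.9]
T [330.176 210.714] 0.57 [18.6  2.  30. ]
S [257.824 289.884] 0.54 [-347.8  155.5   30. ]
```

View pics/v11.png

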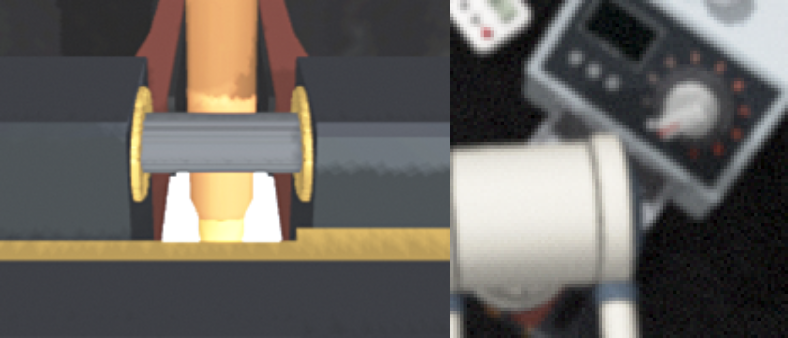

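The moment and force (about 1.3 N towards the oven) show the hook is loaded and the tray follows. The picture shows only the handle gripped level and the wrist over the ledge. Continuing the last 67 mm.

Request:
arm_command --steps '[[[0,0.05,0],[0,0,0],0],[[0,0.1,0],[0,0,0],0],[[0,0.15,0],[0,0,0],0],[[0,0.185,0],[0,0,0],0],[[0,0.21,0],[0,0,0],0]]'

```text
clock: 15.28
tcp_pos: [423.7, 45.4, 45.6]
tcp_rot: [0.652, -0.273, 0.652, 0.274]
force: [1.2, -1.0, -0.3]
grip_width: 19.9
```

Run:
```python
from h import *
tip()
W=cam('wrist');T=cam('top');S=cam('scene')
for n,q in (('W',W),('T',T),('S',S)):
    for a,b in mark('drying_tray',q,1): print(n,a,b,w2o(onz(q,a,30)))
```

```text
15.28 [423.7  45.4  45.6] w 19.9 F tool [ 0.35 -1.53  0.08] M [ 0.04 -0.09 -0.4 ] q [ 0.03 -0.36  1.96  0.    1.55 -0.77]
tip oven [-68.4   0.2  39.2] tcp oven [-207.4   -0.4   45.6]
T [317.296 225.204] 0.69 [-39.1   6.7  30. ]
S [319.424 211.092] 0.44 [-25.5  -5.5  30. ]
```

Request:
arm_command --steps '[[[0,0.01,0],[0,0,0],0],[[0,0.018,0],[0,0,0],0],[[0,0.018,0],[0,0,0],0]]'

```text
clock: 15.95
tcp_pos: [420.2, 48.7, 45.5]
tcp_rot: [0.652, -0.273, 0.652, 0.274]
force: [-0.0, 0.6, -1.7]
grip_width: 19.5
```

Run:
```python
from h import *
tip()
```

```text
15.95 [420.2  48.7  45.5] w 19.5 F tool [1.68 0.45 0.41] M [-0.02 -0.08 -0.04] q [ 0.03 -0.37  1.96  0.    1.55 -0.76]
tip oven [-73.2  -0.1  39. ] tcp oven [-212.2   -0.6   45.5]
```

Request:
arm_command --steps '[[[0,-0.013,0],[0,0,0],0],[[0,-0.013,0],[0,0,0],0],[[-0.06,-0.013,0],[0,0,0],0],[[-0.15,-0.013,0],[0,0,0],0],[[-0.25,-0.013,0],[0,0,0],0]]'

```text
clock: 16.58
tcp_pos: [423.1, 45.9, 122.5]
tcp_rot: [0.652, -0.273, 0.652, 0.274]
force: [-0.2, -0.1, -1.9]
grip_width: 19.8
```

Request:
arm_command --steps '[[[0,0,-0.15],[0,0,0],0],[[0,0,-0.33],[0,0,0],0],[[0,0,-0.5],[0,0,0],0],[[0,0,-0.58],[0,0,0],0]]'

```text
clock: 17.08
tcp_pos: [300.1, -79.4, 122.1]
tcp_rot: [0.653, -0.273, 0.652, 0.272]
force: [0.0, -0.4, -0.9]
grip_width: 19.3
```

Run:
```python
from h import *
tip()
W=cam('wrist','w6.png');T=cam('top','t6.png');S=cam('scene','s6.png')
for n,q in (('W',W),('T',T),('S',S)):
    for t in ('drying_tray','ledge_mid','slot_mouth','heat_grip'):
        for a,b in mark(t,q,1): print(n,t,a.round(1),b,w2o(onz(q,a,30 if t!='heat_grip' else 166)))
    for o in arm.outline_of('drying_tray',q)[:1]:
        ys,xs=np.nonzero(o['region']);P=np.array([w2o(onz(q,(x+.5,y+.5),46)) for x,y in zip(xs,ys)]);print('   outline',o['conf'],len(P),'x',np.percentile(P[:,0],[1,50,99]),'y',np.percentile(P[:,1],[1,50,99]))
```

```text
17.07 [300.1 -79.4 122.1] w 19.3 F tool [ 0.94 -0.29 -0.25] M [-0.01 -0.11 -0.1 ] q [-0.37 -0.76  2.08  0.    1.82 -1.16]
tip oven [ -68.4 -175.9  116. ] tcp oven [-207.4 -176.1  122.1]
W drying_tray [448.6 370.8] 0.75 [-38.2   2.4  30. ]
   outline 0.94 2672 x [-90.5 -69.  -44.3] y [-25.3    7.85  38.4 ]
T drying_tray [318.8 226.2] 0.92 [-38.8   1.4  30. ]
T ledge_mid [320.7 227.8] 0.61 [-39.3  -5.7  30. ]
T slot_mouth [328.  214.3] 0.69 [ 6.   0.8 30. ]
T heat_grip [347.5 205.7] 0.65 [ 22.5 -33.7 166. ]
   outline 0.61 884 x [-79.    -44.4    -9.883] y [-51.417  -0.3    51.317]
S drying_tray [322.1 211.3] 0.8 [-25.7 -14.2  30. ]
S ledge_mid [319.4 212.2] 0.62 [-30.6  -5.6  30. ]
S slot_mouth [317.1 206.8] 0.83 [-5.6  2.  30. ]
S heat_grip [334.2 168.6] 0.63 [ 23.2 -40.2 166. ]
   outline 0.76 636 x [-93.8   -53.65   -9.005] y [-54.065  -1.3    51.23 ]
```

Request:
arm_command --steps '[[[0,-0.2,0],[0,0,0],0],[[0.05,-0.4,0],[0,0,0],0],[[0.2,-0.43,0],[0,0,0],0],[[0.33,-0.43,0],[0,0,0],0],[[0.37,-0.43,0],[0,0,0],0]]'

```text
clock: 18.6
tcp_pos: [391.4, -167.8, 6.5]
tcp_rot: [0.651, -0.271, 0.653, 0.275]
force: [-4.0, 3.6, 9.0]
grip_width: 20.1
```

Request:
arm_command --steps '[[[0.009,0,0],[0,0,0],0],[[0.015,0,0],[0,0,0],0],[[0.015,0,0],[0,0,0],0],[[0.015,0,0],[0,0,0],0]]'

```text
clock: 19.1
tcp_pos: [394.0, -168.9, 6.4]
tcp_rot: [0.653, -0.274, 0.651, 0.273]
force: [0.6, -0.1, 4.5]
grip_width: 19.5
```

```bash
python3 -c "from h import *;tip()"
```

```text
19.1 [ 394.  -168.9    6.4] w 19.5 F tool [-4.46 -0.52  0.32] M [-0.01 -0.08  0.12] q [-0.49 -0.32  2.    0.    1.46 -1.28]
tip oven [  61.3 -173.1    0.2] tcp oven [ -77.7 -173.7    6.4]
```

On the bench with 4.5 N. Releasing and retreating upward.

Request:
arm_command --steps '[[[-0.003,0,0],[0,0,0],0.3],[[-0.003,0,0],[0,0,0],0.6],[[-0.003,0,0],[0,0,0],0.6],[[-0.003,0,0],[0,0,0],0.6],[[-0.003,0,0],[0,0,0],0.6]]'

```text
clock: 19.73
tcp_pos: [393.1, -168.6, 5.7]
tcp_rot: [0.652, -0.273, 0.652, 0.274]
force: [0.4, 0.0, 0.1]
grip_width: 52.9
```

Request:
arm_command --steps '[[[-0.1,0,0],[0,0,0],0.6],[[-0.25,0,0],[0,0,0],0.6],[[-0.4,0,0],[0,0,0],0.6],[[-0.5,0,-0.2],[0,0,0],0.6],[[-0.5,0,-0.4],[0,0,0],0.6]]'

```text
clock: 20.35
tcp_pos: [310.5, -254.2, 158.6]
tcp_rot: [0.652, -0.276, 0.651, 0.273]
force: [0.8, -0.7, -0.1]
grip_width: 52.6
```

Run:
```python
from h import *
ft()
W=cam('wrist','w7.png');T=cam('top','t7.png');S=cam('scene','s7.png')
for n,q in (('T',T),('S',S)):
    for t,z in (('drying_tray',30),('hook_center',15),('hook_tip',.5),('timer',0),('amber_bottle',0),('white_bottle',0),('wash_bottle',0)):
        for a,b in mark(t,q,1): print(n,t,a.round(1),b,onz(q,a,z).round(0))
    for o in arm.outline_of('drying_tray',q)[:1]:
        ys,xs=np.nonzero(o['region']);P=np.array([w2o(onz(q,(x+.5,y+.5),46)) for x,y in zip(xs,ys)]);print('   outline',o['conf'],len(P),'x',np.percentile(P[:,0],[1,50,99]),'y',np.percentile(P[:,1],[1,50,99]))
a=cv2.resize(T['color'][140:300,260:420,::-1],(400,400),interpolation=3);b=cv2.resize(S['color'][130:250,260:380,::-1],(400,400),interpolation=3)
cv2.imwrite('pics/v12.png',np.hstack([a,b]))
```

```text
20.35 [ 310.5 -254.2  158.6] w 52.6 F tool [ 0.08 -1.07  0.06] M [ 0.01 -0.09 -0.12] q [-0.77 -0.47  1.84  0.    1.77 -1.57]
T drying_tray [314.  224.8] 0.77 [551. -59.  30.]
T hook_center [364.9 270.2] 0.84 [ 403. -185.   15.]
T hook_tip [382.8 238.3] 0.62 [ 489. -257.    0.]
T timer [291.2 173. ] 0.68 [726. -16.   0.]
T amber_bottle [215.  277.1] 0.96 [442. 246.   0.]
T white_bottle [192.8 248.1] 0.76 [536. 302.   0.]
T wash_bottle [181.2 289. ] 0.66 [422. 346.   0.]
   outline 0.6 987 x [-82.4 -45.6  -7.9] y [-53.028  -0.4    54.614]
S drying_tray [319.2 211.9] 0.82 [547. -83.  30.]
S hook_center [373.  224.8] 0.55 [ 407. -185.   15.]
S hook_tip [370.8 201.8] 0.44 [ 492. -279.    0.]
S timer [271.3 201. ] 0.72 [712. -20.   0.]
S amber_bottle [258.8 288.6] 0.59 [453. 237.   0.]
S white_bottle [222.  279.5] 0.51 [543. 297.   0.]
S wash_bottle [229.8 317.2] 0.63 [430. 350.   0.]
   outline 0.85 624 x [-92.854 -52.5    -8.146] y [-54.077  -1.65   50.601]
```

View pics/v12.png

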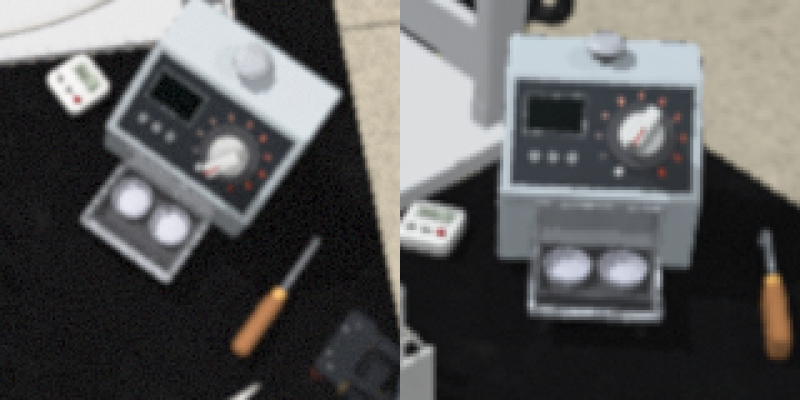

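The tray with both dishes lies on the ledge, front wall just inside the lip, with a strip of bare ledge behind it. The puller lies flat on the bench, the knob points at the off dot and the timer has not moved. Handing in.

```bash
python3 -c "from h import *;print(arm.sign_off());ft()"
```

```text
the job is handed in; nothing more can be done
None
the job is handed in; nothing more can be done
```

The job is done and handed in at about 20.5 s on the robot's clock, well inside the 61 s limit.

- **Knob:** I turned the heat knob anticlockwise about 43° until it met the end stop, where the moment rose and the jaws were wedged slightly open. The pointer stands at the white off dot.
- **Tray:** The hook went down behind the tray's front wall without contact, and the tray came out level. In the top view it now spans about 8 to 82 mm in front of the mouth, so it is wholly on the ledge and inside the stop lip. The gripper never touched it.
- **Puller and neighbours:** The puller lies on the bench about 25 mm nearer the robot than where it started. The robot touches nothing. The timer and bottles read within the cameras' scatter (up to about 17 mm) of their starting places, and nothing came near them.

**Disagreements in the measurements:**
- The wrist camera put the oven about 4–5 mm deeper than my fit from the fixed cameras. I chose hook and stopping positions that work for either value.
- At the knob, my wrist-camera correction of the grip overshot by several millimetres. It showed as about 16 N on the gripper, and I backed it out.
- The scene camera's tray outline read about 10 mm further forward at the front wall than the top camera's. I put this down to its oblique view; it would otherwise put the tray past the lip.

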